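# Release the power bank from the ratchet cradle

## Task

The power bank is held in the ratchet cradle: press the thumb pad of the pawl down just far enough to lift the pawl off the ratchet wheel, gently so the pawl is not bent, and keep it lifted until the sprung jaw has backed off fully. Only then lift the power bank out of the cradle and lay it flat on the floor of the mesh tray, set down rather than dropped, without shifting the things already in the tray.

Things in the scene. Friction and masses are not known exactly. Their poses are not given: they have to be found in the camera images.
- cradle: Black ratchet cradle fixed on the cabinet top, base plate 84 x 290 x 8 mm, origin at z 0 of its underside, z up, length along its y (-157 to +132 mm). From +y to -y: end stop (y 117 to 127, 56 high), bed (40 wide, top at z 24) with the power bank, jaw, ratchet wheel (top z 68), pawl bracket (z 74), thumb pad at the -y end. Pawl arm top z 77, rack bar z 62.
- pad_low (a point): Point on the axis of the thumb pad, fixed to the cradle (x 18, y -140, z 84.5 mm). The pad is a domed dark steel button 24 mm across on a screw in the pawl's tail. The screw is set differently each time: with the pawl down, the top of its dome is 0 to 12 mm above this point. That height is not measured: feel or see it. Press it straight down to lift the pawl.
- pawl: Dark steel pawl bar along the cradle's y, origin on its pivot, 40 mm from the pad's axis. Its nose (+y end) blocks the ratchet wheel. At the pad it resists with 2 N plus 1.3 N per mm and, until it slips off its tooth, 2 N of rubbing; it clears after 4 to 5 mm (8 to 14 N), hard stop at 7 mm. Over 20 N bends it. Let go too soon, it catches the next tooth (9 mm of jaw travel).
- jaw (a joint): Sliding aluminium jaw, geared to the ratchet wheel: 0 = clamped, 0.024 m = fully backed off (end of travel, towards the cradle's -y). While the pawl is lifted its own damped spring backs it off in about 2 s; otherwise the ratchet holds it. It cannot be pulled back by hand.
- jaw_lip (a point): The edge of the jaw's lip, which reaches 6 mm over the end of the power bank while clamped (lip underside 2 mm above the bank's top).
- bank_center (a point): Centre of the slate grey power bank, 50 x 108 x 26 mm (x, y, z), 0.16 to 0.3 kg. It lies flat in the cradle, axes as the cradle's, at x 0, y 62, z 37 mm in the cradle's frame, overhanging the bed by 5 mm on each long side; both long sides are free for fingers down to the base plate (z 8).
- tray: Black steel mesh tray fixed on the cabinet top, 240 x 300 mm (x, y), 32 mm high, walls 3 mm, floor top at z 4 mm; origin at the centre of its underside, z up. Toothbrush case, tire gauge and door stopper lie in its +y part (beyond y = +25 mm); the rest is empty.
- tray_free (a point): Centre of the empty part of the tray, on its floor (x = 0, y = -60 mm in the tray's frame), same axes as the tray. The empty part measures about 230 x 165 mm.
- brush_case: White toothbrush travel case, 205 x 40 x 30 mm, lying in the tray along the tray's x; origin at the centre of its underside. Leave it alone.
- tire_gauge: Aluminium pen-shaped tire gauge, about 155 mm long and 16 mm thick, lying in the tray along the tray's x; origin at the underside near its middle. Leave it alone.
- door_stopper: Red plastic door wedge, 120 x 38 x 30 mm, lying in the tray along the tray's x; origin at the centre of its underside. Leave it alone.
Things that resemble listed ones, but are neither listed nor needed, are in the scene too. Leave any purple look-alike of the part that bears bank_center alone.

How it is judged:
By the outcome, as a careful person would: the job done as asked, in the order asked, and still so for the second after the job is handed in, with the robot touching nothing.
It also fails if it takes over 64 s, if anything falls off the work surface, if the arm or the gripper's body presses on something with over 40 N, if the wrist force passes 120 N, or if a joint passes its speed limit or range.

## Robot

A 7-joint arm with a two-finger parallel gripper is mounted at the origin on the work surface. World frame = base frame: x ahead of the robot, y to its left, z up, the work surface at z = 0. Lengths are in m, angles in rad, forces in N, time in s.
With the tool pointing down it reaches from about 0.425 to 0.95 m from the base axis. Payload 4.7 kg.
Tool frame: the origin (TCP) lies at the very end of the fingers, on their centre line; the grasp point (between the pads) lies manip.hold_point_z behind it (manip.hold_point_z is the distance from the TCP to the grasp point, in m); z points along the fingers, y is the line along which they close (so a half turn about z gives the same grasp; the last joint's range is limited). The gripper opens to 85 mm and grips with 20 to 120 N. Pads are 22 mm wide; open, the fingers measure 114 mm over their backs; the gripper's body (76 mm by 85 mm) begins 54 mm behind the grasp point. The pads swing forward as they close: fully open they stand 13 mm farther back than shut.
Start: joints at [1.22, 0.469, -0.049, 1.532, 0.024, 1.141, -0.082], TCP at [0.214, -0.64, 0.231] pointing down, gripper open.
Joint ranges: [-2.59, 2.59], [-0.33, 1.99], [-1.39, 1.29], [0.1, 2.45], [-1.04, 4.18], [0.21, 1.99], [-2.66, 2.66]. Speed limits (rad/s): [2.57, 2.57, 3.14, 3.14, 3.14, 3.14, 3.14].

## Interface

Orientations are given as a unit quaternion [w, x, y, z].
In Python, from workcell import manip gives the robot as it stands.
- The arm moves only by the shell command python3 -m pendant 'ROWS' [FORCE]. ROWS is JSON, a list of rows, each a list of 3 entries, a list of its own where there are three numbers: the finger opening in mm, from 0 to 85.4, then the shift along the tool's x, y, z each as a share of 0.25 m, from -1 to 1, then the turn, a rotation vector about the tool's x, y, z each as a share of 90 degrees, from -1 to 1. In form: [[grip, [dx, dy, dz], [ax, ay, az]], ...]. A call has 1 to 20 rows; each row is the pose to reach, as a shift and turn from the pose commanded when the call began, along the tool's axes at that moment; what a row does not reach only later rows make up. A row lasts 1/12 s, in which the tool goes at most 41.7 mm and 7.16 degrees, less where a joint would pass 70% of its speed; a pose out of reach is approached as far as the arm can. A call with a number of a shift or a turn outside -1 to 1 is refused whole. A call with a gripper value outside its range is refused whole. The fingers move at their own pace and stop on an object; FORCE is the grip in N (left out, the last holds). Time passes only in rows, so rows that repeat a pose let the fingers close. It gives the time, the measured TCP pose, the force, the opening and the grip force at its end, in the units of the state.
- manip.get_state(): the state, without advancing time (a new reading comes with each control period).
- manip.grab_frame(name): name is "scene" or "top" or "wrist"; returns the picture (384x512x3 uint8, red, green, blue); there is no depth.
- manip.camera_params(name): a dict with "fx", "fy", "cx", "cy" (pixels), "R" (3x3) and "t" (3): a world point X has camera coordinates R X + t; the wrist camera has in their place "hand_eye" (4x4, takes a point from camera to tool coordinates, whose origin is the TCP and whose axes are the flange's). Camera axes: x right, y down, z forward; pixel columns grow to the right and rows downward; lengths in m; the calibration is good to about 2 mm. The wrist camera is an equidistant fisheye: a pixel r from the principal point sees the ray r / f radians off the axis. A picture is of the moment at which its call begins: read the wrist's pose just before it. camera_params takes no time and is no camera call.
- manip.close_job(): hands the job in; it is judged then, once.
Trained networks look in the newest picture that a camera, given by its name, has taken for a name from the list of things; names that differ only in an ending like _2 or _b are one class to them, and where a whole thing is asked for, a point or a joint stands for the part that bears it (a point fixed in the world has none). Each returns a list of dicts, best first, with "conf" (0 to 1); they miss things now and then, are a little off and sometimes report something else, mostly with a low value. They report only what shows in the picture. A call takes as long as a camera call. They do not tell look-alikes from the thing itself.
- manip.trace(thing, camera): "region" (384x512 bool, what is visible of it).
- manip.place_of(thing, camera): "xyz" ([x, y, z] in m, in world coordinates, good to about 4 mm: a listed point, or the origin of a listed thing).
The state is a dict: "time_s": time; "q": joint angles; "qd": joint speeds; "joint_efforts": joint torques, N m; "position": TCP position; "orientation": TCP orientation; "ft_force": force on the tool from outside, world axes, zero at the start; "wrist_torque": the same for the moment, N m; "width": finger opening in m; "finger_force": force on a finger pad.
Only numpy, scipy, OpenCV 4.12 (cv2) and the standard library are available. Lean on these libraries where they do the work, as an engineer would, in place of code of your own. Each camera call takes 0.05 s, during which the arm holds its last target. There are 200 camera calls.

## Working session

There is one attempt and no reset: what is moved stays moved. The work goes in short steps, Python scripts to look and compute and a shell command to move; the robot and the scene stay as the last step left them, time stands still between calls to the robot, and variables do not carry over. Pictures are saved under pics/ and viewed, at most 10 in all, crops included, and the job is handed in when it is done.

```bash
ls; mkdir -p pics
python3 - <<'E'
from workcell import manip
import cv2,numpy as np
s=manip.get_state();print(s['time_s'],s['position'],s['orientation'],s['ft_force'],s['width'],manip.hold_point_z)
ims=[manip.grab_frame(n) for n in("scene","top")]
cv2.imwrite('pics/a.png',cv2.resize(np.vstack(ims),None,fx=.78,fy=.78)[:,:,::-1])
cv2.imwrite('pics/scene.png',ims[0][:,:,::-1]);cv2.imwrite('pics/top.png',ims[1][:,:,::-1])
for c in("top","scene"):
  for n in("cradle","pad_low","bank_center","jaw_lip","tray","tray_free","pawl"):
    print(c,n,[(np.round(d['xyz'],3).tolist(),round(d['conf'],2)) for d in manip.place_of(n,c)][:3])
print(manip.get_state()['time_s'])
for c in("top","scene"): 
  p=manip.camera_params(c);print(c,p['fx'],(-np.array(p['R']).T@p['t']).round(3))
E
```

```text
pics
0.0 [ 0.21333066 -0.63976944  0.23023253] [-9.90355313e-04  9.87077158e-01  1.60242536e-01 -1.81196280e-04] [0.22172543 0.04561116 0.22132793] 0.08549425490590723 0.0187
top cradle [([0.546, -0.209, 0.003], 0.89), ([0.548, -0.313, 0.064], 0.26)]
top pad_low [([0.542, -0.206, 0.002], 0.67), ([0.544, 0.295, 0.009], 0.48)]
top bank_center [([0.56, -0.154, 0.036], 0.8), ([0.702, -0.202, 0.016], 0.7)]
top jaw_lip [([0.551, -0.194, 0.056], 0.86)]
top tray [([0.556, 0.18, 0.003], 0.97), ([0.56, -0.153, 0.037], 0.4), ([0.545, -0.313, 0.067], 0.31)]
top tray_free [([0.556, 0.115, 0.009], 0.89)]
top pawl [([0.548, -0.313, 0.066], 0.77)]
scene cradle [([0.55, -0.211, 0.0], 0.88), ([0.545, 0.225, -0.0], 0.29)]
scene pad_low [([0.54, -0.349, 0.083], 0.69)]
scene bank_center [([0.557, -0.147, 0.038], 0.82), ([0.55, 0.26, 0.005], 0.62), ([0.704, -0.206, 0.018], 0.58)]
scene jaw_lip [([0.55, -0.193, 0.055], 0.59)]
scene tray [([0.556, 0.175, -0.003], 0.93)]
scene tray_free [([0.558, 0.118, 0.006], 0.83)]
scene pawl [([0.546, -0.311, 0.065], 0.49)]
0.8
top 402.8143090459102 [ 0.497 -0.014  1.08 ]
scene 354.69890244222313 [ 1.205 -0.447  0.607]
```

View pics/a.png

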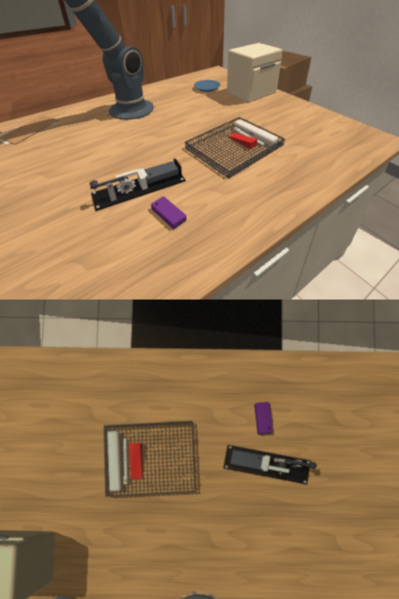

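```bash
cat > h.py <<'E'
from workcell import manip
import cv2,numpy as np
def plane(c,uv,z):
    p=manip.camera_params(c);R=np.array(p['R']);t=np.array(p['t'])
    d=R.T@np.array([(uv[0]-p['cx'])/p['fx'],(uv[1]-p['cy'])/p['fy'],1]);o=-R.T@t
    return o+d*(z-o[2])/d[2]
def proj(c,X):
    p=manip.camera_params(c);q=np.array(p['R'])@np.array(X)+p['t']
    return np.array([p['fx']*q[0]/q[2]+p['cx'],p['fy']*q[1]/q[2]+p['cy']])
def box(c,thing,z,i=0):
    r=manip.trace(thing,c)
    if not r: return None
    m=r[i]['region'].astype(np.uint8);cs=max(cv2.findContours(m,0,2)[0],key=cv2.contourArea)
    P=np.array([plane(c,p[0],z)[:2] for p in cs],np.float32)
    return cv2.minAreaRect(P*1000),r[i]['conf'],m
E
python3 - <<'E'
from h import *
for c in("top","scene"):
  for n,z in(("cradle",.008),("bank_center",.05),("tray",.032),("pawl",.075),("pad_low",.088)):
    b=box(c,n,z)
    if b: print(c,n,np.round(b[0][0]),np.round(b[0][1]),round(b[0][2],1),round(b[1],2))
a=cv2.imread('pics/scene.png');b=cv2.imread('pics/top.png')
def crop(im,c,X,w,h,f):
    u,v=proj(c,X).astype(int);return cv2.resize(im[v-h:v+h,u-w:u+w],None,fx=f,fy=f,interpolation=2)
cv2.imwrite('pics/b.png',np.vstack([crop(a,'scene',(.55,-.23,.04),80,32,4.5),crop(b,'top',(.55,-.23,.04),80,32,4.5)]))
for c in("top","scene"): print(proj(c,(.537,-.35,.09)),proj(c,(.55,-.23,.04)))
E
```

```text
top cradle [ 545. -234.] [312.  88.] 80.3 0.75
top bank_center [ 560. -147.] [108.  52.] 80.1 0.8
top tray [559. 175.] [243. 307.] 4.0 0.6
top pawl [ 545. -318.] [100.  23.] 87.6 0.74
top pad_low [ 541. -218.] [288.  82.] 80.0 0.79
scene cradle [ 528. -214.] [305. 145.] 77.3 0.66
scene bank_center [ 732. -222.] [115.  55.] 7.1 0.72
scene tray [568. 163.] [268. 325.] 3.8 0.76
scene pawl [ 547. -319.] [97. 40.] 63.9 0.67
scene pad_low [ 615. -244.] [264. 125.] 78.6 0.81
[400.7909808 214.0023438] [347.38733898 208.68234733]
[118.995847   232.69223765] [174.60320633 231.17999221]
```

View pics/b.png

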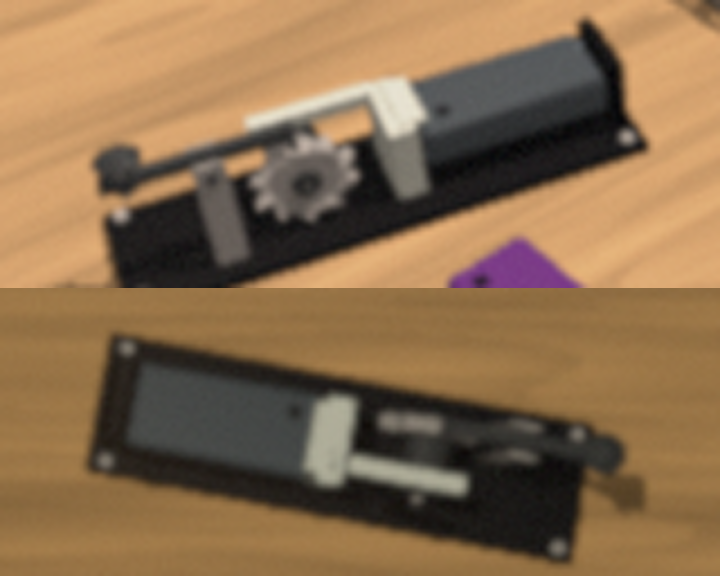

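The top and scene crops agree. In the top crop the slate bank in the cradle is at about (215,415), and the purple look-alike at scene crop (510,265) is the one to leave. The dark dome pad is at the -y end, scene crop (118,168) and top crop (605,453). Cradle yaw is about -10°, bank (0.560, -0.147), pad about (0.541, -0.350). The tray is at yaw of about +4°, with its free point at about (0.560, 0.115).

Next I move to above the pad with the fingers closing and the tool turned to the cradle's axes.

```bash
python3 -m pendant '[[0,[0.805,-0.343,0],[0,0,-0.684]],[0,[0.805,-0.343,0],[0,0,-0.684]],[0,[0.805,-0.343,0],[0,0,-0.684]],[0,[0.805,-0.343,0],[0,0,-0.684]],[0,[0.805,-0.343,0],[0,0,-0.684]],[0,[0.805,-0.343,0],[0,0,-0.684]],[0,[0.805,-0.343,0],[0,0,-0.684]],[0,[0.805,-0.343,0],[0,0,-0.684]],[0,[0.805,-0.343,0],[0,0,-0.684]],[0,[0.805,-0.343,0],[0,0,-0.684]],[0,[0.805,-0.343,0],[0,0,-0.684]]]' 30
cat >> h.py <<'E'
from scipy.spatial.transform import Rotation as Ro
def tool():
    s=manip.get_state();q=s['orientation'];return s,Ro.from_quat([q[1],q[2],q[3],q[0]]).as_matrix()
def go(X):
    s,R=tool();d=R.T@(np.array(X)-s['position']);print('shift share',(d/.25).round(4),'pos',s['position'].round(4),'toolx,y deg',np.degrees([np.arctan2(R[1,i],R[0,i]) for i in(0,1)]).round(2),'tilt',R[:2,2].round(4),'F',np.round(s['ft_force'],2),'t',s['time_s'],'w',round(s['width'],4))
E
python3 -c "
from h import *
go((.541,-.35,.125))"
```

```text
time_s: 2.22
position: [0.3772, -0.4955, 0.2314]
orientation: [0.0, 0.767, 0.642, 0.0]
ft_force: [-0.4, 0.0, -0.1]
width: 0.0002
finger_force: 0.0
shift share [0.6882 0.5424 0.4255] pos [ 0.3772 -0.4955  0.2314] toolx,y deg [ 79.86 -10.14] tilt [ 0.0002 -0.0001] F [-0.41  0.02 -0.12] t 2.2167 w 0.0002
```

```bash
python3 -m pendant '[[0,[0.688,0.542,0.425],[0,0,0]],[0,[0.688,0.542,0.425],[0,0,0]],[0,[0.688,0.542,0.425],[0,0,0]],[0,[0.688,0.542,0.425],[0,0,0]],[0,[0.688,0.542,0.425],[0,0,0]],[0,[0.688,0.542,0.425],[0,0,0]],[0,[0.688,0.542,0.425],[0,0,0]],[0,[0.688,0.542,0.425],[0,0,0]],[0,[0.688,0.542,0.425],[0,0,0]]]'
python3 - <<'E'
from h import *
go((.541,-.35,.125))
im=manip.grab_frame('wrist');cv2.imwrite('pics/w1.png',im[:,:,::-1])
sc=manip.grab_frame('scene');
for n in('pad_low','cradle','bank_center','jaw_lip'):
  print(n,[(np.round(d['xyz'],4).tolist(),round(d['conf'],2)) for d in manip.place_of(n,'wrist')][:2])
u,v=proj('scene',(.541,-.35,.1)).astype(int)
c=cv2.resize(sc[v-40:v+40,u-50:u+70],(576,384),interpolation=2)
print(u,v)
cv2.imwrite('pics/c.png',np.vstack([im,np.zeros((2,512,3),np.uint8),cv2.resize(c,(512,210))])[:,:,::-1])
E
```

```text
time_s: 2.97
position: [0.5403, -0.3503, 0.1251]
orientation: [0.0, 0.767, 0.642, -0.001]
ft_force: [-0.9, -0.9, -0.5]
width: -0.0001
finger_force: 0.0
shift share [0.0019 0.0025 0.0004] pos [ 0.5403 -0.3503  0.1251] toolx,y deg [ 79.91 -10.09] tilt [-0.0006 -0.001 ] F [-0.89 -0.86 -0.46] t 2.9667 w -0.0001
pad_low [([0.5398, -0.3478, 0.0848], 0.65)]
cradle []
bank_center [([0.7036, -0.2071, 0.0161], 0.64)]
jaw_lip []
118 230
```

View pics/c.png

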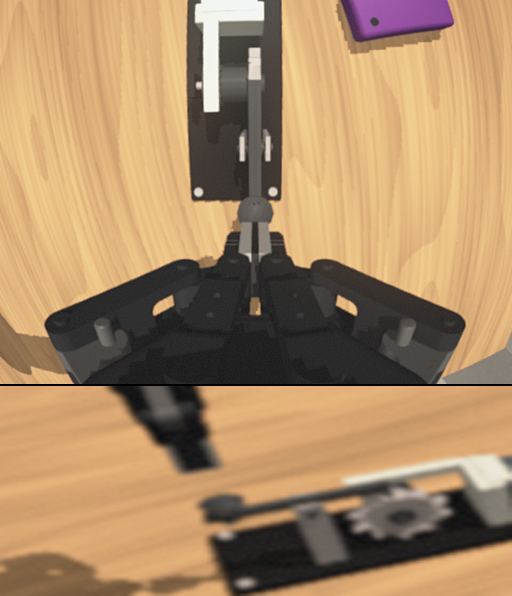

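The closed fingertips are directly over the dome (wrist pad at (255,211), tips at (255,228)). In the scene crop the tips hover above the pad at about (222,507). Next I descend and feel for contact.

```bash
python3 -m pendant '[[0,[0,0,0.05],[0,0,0]],[0,[0,0,0.1],[0,0,0]],[0,[0,0,0.1],[0,0,0]],[0,[0,0,0.1],[0,0,0]]]'; python3 -m pendant '[[0,[0,0,0.008],[0,0,0]],[0,[0,0,0.008],[0,0,0]]]' | egrep 'pos|ft';  python3 -m pendant '[[0,[0,0,0.008],[0,0,0]],[0,[0,0,0.008],[0,0,0]]]' | egrep 'pos|ft'
```

```text
time_s: 3.6
position: [0.5395, -0.3491, 0.0983]
orientation: [-0.002, 0.766, 0.643, -0.001]
ft_force: [0.4, 0.2, 0.8]
width: 0.0004
finger_force: 0.0
position: [0.5407, -0.3494, 0.0979]
ft_force: [1.4, -0.3, -0.9]
position: [0.5407, -0.3495, 0.096]
ft_force: [0.1, -0.1, -1.4]
```

```bash
python3 -m pendant '[[0,[0,0,0.008],[0,0,0]],[0,[0,0,0.008],[0,0,0]]]' | egrep 'pos|ft'
```

```text
position: [0.5406, -0.3495, 0.0939]
ft_force: [-0.6, 0.2, -0.1]
```

```bash
python3 -m pendant '[[0,[0,0,0.006],[0,0,0]],[0,[0,0,0.006],[0,0,0]]]' | egrep 'pos|ft'
```

```text
position: [0.5409, -0.3496, 0.0929]
ft_force: [-0.4, -0.3, 2.8]
```

```bash
python3 -m pendant '[[0,[0,0,0.004],[0,0,0]],[0,[0,0,0.004],[0,0,0]],[0,[0,0,0.004],[0,0,0]]]' | egrep 'pos|ft'
```

```text
position: [0.5409, -0.3498, 0.0925]
ft_force: [-2.2, 1.5, 4.9]
```

```bash
python3 -m pendant '[[0,[0,0,0.004],[0,0,0]],[0,[0,0,0.004],[0,0,0]],[0,[0,0,0.004],[0,0,0]]]' | egrep 'pos|ft'
```

```text
position: [0.5409, -0.3502, 0.0917]
ft_force: [-1.4, -0.3, 7.0]
```

```bash
python3 -m pendant '[[0,[0,0,0.004],[0,0,0]],[0,[0,0,0.004],[0,0,0]],[0,[0,0,0.004],[0,0,0]]]' | egrep 'pos|ft'
```

```text
position: [0.5408, -0.3507, 0.091]
ft_force: [-2.2, -1.4, 7.2]
```

```bash
python3 -m pendant '[[0,[0,0,0.004],[0,0,0]],[0,[0,0,0.004],[0,0,0]],[0,[0,0,0.004],[0,0,0]]]' | egrep 'pos|ft'
```

```text
position: [0.5408, -0.351, 0.0902]
ft_force: [-2.0, -1.5, 7.4]
```

```bash
python3 -m pendant '[[0,[0,0,0.004],[0,0,0]],[0,[0,0,0.004],[0,0,0]],[0,[0,0,0.004],[0,0,0]]]' | egrep 'pos|ft'
```

```text
position: [0.5407, -0.3515, 0.0894]
ft_force: [-2.7, -0.9, 6.9]
```

```bash
python3 -m pendant '[[0,[0,0,0.004],[0,0,0]],[0,[0,0,0.004],[0,0,0]],[0,[0,0,0.004],[0,0,0]]]' | egrep 'pos|ft'
```

```text
position: [0.5406, -0.352, 0.0884]
ft_force: [-2.9, -1.3, 8.1]
```

```bash
python3 -m pendant '[[0,[0,0,0.002],[0,0,0]],[0,[0,0,0.002],[0,0,0]],[0,[0,0,0.002],[0,0,0]],[0,[0,0,0.002],[0,0,0]],[0,[0,0,0.002],[0,0,0]],[0,[0,0,0.002],[0,0,0]]]' | egrep 'time|pos|ft'
cat >> h.py <<'E'
def lip():
  for c in('wrist','top','scene'):
    manip.grab_frame(c)
    print(c,[(np.round(d['xyz'],4).tolist(),round(d['conf'],2)) for d in manip.place_of('jaw_lip',c)][:1])
E
python3 -c "
from h import *
lip()
w=manip.grab_frame('wrist');cv2.imwrite('pics/d.png',np.hstack([cv2.imread('pics/w1.png')[:300,150:350],w[:300,150:350,::-1]]))"
```

```text
time_s: 6.27
position: [0.5406, -0.3522, 0.088]
ft_force: [-2.5, -2.5, 9.5]
wrist []
top [([0.5478, -0.2108, 0.0542], 0.84)]
scene [([0.5434, -0.2108, 0.0515], 0.54)]
```

View pics/d.png

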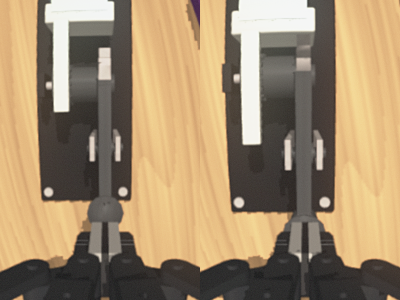

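The jaw is backing off: the white rack bar moved from row 112 to 145 and the lip has moved about 17 mm. I'll hold the pawl here until it reaches the end of travel.

```bash
python3 -m pendant '[[0,[0,0,0],[0,0,0]],[0,[0,0,0],[0,0,0]],[0,[0,0,0],[0,0,0]],[0,[0,0,0],[0,0,0]],[0,[0,0,0],[0,0,0]],[0,[0,0,0],[0,0,0]],[0,[0,0,0],[0,0,0]],[0,[0,0,0],[0,0,0]],[0,[0,0,0],[0,0,0]],[0,[0,0,0],[0,0,0]],[0,[0,0,0],[0,0,0]],[0,[0,0,0],[0,0,0]],[0,[0,0,0],[0,0,0]],[0,[0,0,0],[0,0,0]],[0,[0,0,0],[0,0,0]],[0,[0,0,0],[0,0,0]],[0,[0,0,0],[0,0,0]],[0,[0,0,0],[0,0,0]]]' | egrep 'time|pos|ft'; python3 -c "
from h import *
lip()"
```

```text
time_s: 8.12
position: [0.5406, -0.3522, 0.088]
ft_force: [-3.5, -2.1, 9.8]
wrist [([0.5448, -0.2225, 0.0563], 0.59)]
top [([0.5459, -0.2179, 0.0567], 0.52)]
scene [([0.5432, -0.2163, 0.0544], 0.69)]
```

```bash
python3 -m pendant '[[0,[0,0,0],[0,0,0]],[0,[0,0,0],[0,0,0]],[0,[0,0,0],[0,0,0]],[0,[0,0,0],[0,0,0]],[0,[0,0,0],[0,0,0]],[0,[0,0,0],[0,0,0]],[0,[0,0,0],[0,0,0]],[0,[0,0,0],[0,0,0]],[0,[0,0,0],[0,0,0]],[0,[0,0,0],[0,0,0]],[0,[0,0,0],[0,0,0]],[0,[0,0,0],[0,0,0]]]' | egrep 'time|pos|ft'; python3 -c "
from h import *
lip()
w=manip.grab_frame('wrist');t=manip.grab_frame('top');u,v=proj('top',(.55,-.23,.04)).astype(int)
cv2.imwrite('pics/e.png',np.vstack([np.hstack([cv2.imread('pics/d.png')[:,200:],w[:300,150:350,::-1]]),cv2.resize(t[v-30:v+30,u-80:u+80,::-1],(400,150),interpolation=2)]))"
```

```text
time_s: 9.42
position: [0.5406, -0.3522, 0.088]
ft_force: [-3.5, -2.0, 9.4]
wrist [([0.5421, -0.2225, 0.0544], 0.73)]
top [([0.5476, -0.2166, 0.0564], 0.59)]
scene [([0.5412, -0.2139, 0.0541], 0.63)]
```

View pics/e.png

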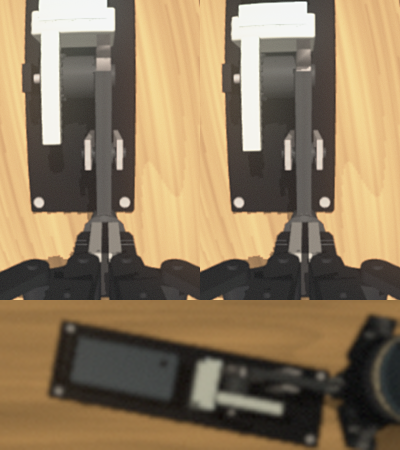

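The jaw has come to rest at its stop: the lip stopped changing between t=8.1 and 9.4 s, about 24 mm from the start, and the bank end is clear in the top view at (178,375). I now release straight up, then go over the bank with the fingers opening.

```bash
python3 -m pendant '[[0,[0,0,-0.06],[0,0,0]],[0,[0,0,-0.2],[0,0,0]],[0,[0,0,-0.3],[0,0,0]],[85,[0,0,-0.3],[0,0,0]],[85,[0.81,-0.072,-0.3],[0,0,0]],[85,[0.81,-0.072,-0.3],[0,0,0]],[85,[0.81,-0.072,-0.3],[0,0,0]],[85,[0.81,-0.072,-0.3],[0,0,0]],[85,[0.81,-0.072,-0.3],[0,0,0]],[85,[0.81,-0.072,-0.3],[0,0,0]],[85,[0.81,-0.072,-0.3],[0,0,0]],[85,[0.81,-0.072,-0.3],[0,0,0]]]'
python3 - <<'E'
from h import *
go((.56,-.147,.0245))
manip.grab_frame('top')
w=manip.grab_frame('wrist')
for c in('top','wrist'):
  print(c,[(np.round(d['xyz'],4).tolist(),round(d['conf'],2)) for d in manip.place_of('bank_center',c)][:2])
b=box('top','bank_center',.05);print(b[:2])
cv2.imwrite('pics/f.png',w[:,:,::-1])
E
```

```text
time_s: 10.82
position: [0.5579, -0.1476, 0.1607]
orientation: [0.0, 0.766, 0.643, -0.0]
ft_force: [-0.1, -1.0, -0.7]
width: 0.0849
finger_force: 0.0
shift share [0.0042 0.0082 0.5448] pos [ 0.5579 -0.1476  0.1607] toolx,y deg [ 79.99 -10.01] tilt [-0.0005 -0.0007] F [-0.1  -1.   -0.75] t 10.8167 w 0.0849
top [([0.7059, -0.2041, 0.0165], 0.95), ([0.5589, -0.1533, 0.0357], 0.62)]
wrist [([0.5555, -0.1442, 0.0349], 0.91), ([0.7043, -0.2085, 0.0134], 0.8)]
(((708.5703125, -201.77589416503906), (83.69755554199219, 54.042503356933594), 1.0008437633514404), 0.92)
```

View pics/f.png

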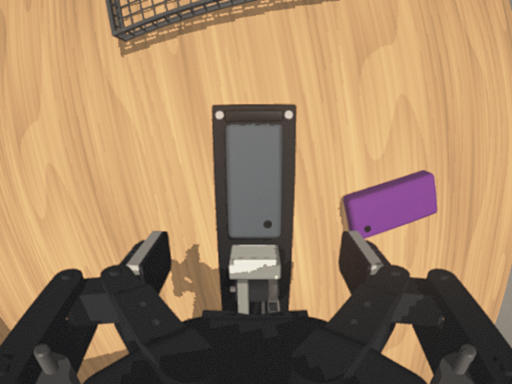

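The wrist view shows the slate bank at (254,180), centred between the open fingers (165 and 343), with the jaw clear at its lower end. The purple look-alike is off at (390,205). Next I descend and grip.

```bash
python3 -m pendant '[[85,[0.003,0.003,0.16],[0,0,0]],[85,[0.003,0.003,0.32],[0,0,0]],[85,[0.003,0.003,0.44],[0,0,0]],[85,[0.003,0.003,0.51],[0,0,0]],[85,[0.003,0.003,0.545],[0,0,0]],[85,[0.003,0.003,0.545],[0,0,0]],[85,[0.003,0.003,0.545],[0,0,0]]]'
python3 -m pendant '[[45,[0,0,0],[0,0,0]],[45,[0,0,0],[0,0,0]],[45,[0,0,0],[0,0,0]],[45,[0,0,0],[0,0,0]],[45,[0,0,0],[0,0,0]],[40,[0,0,0],[0,0,0]],[40,[0,0,0],[0,0,0]],[40,[0,0,0],[0,0,0]],[40,[0,0,0],[0,0,0]]]' 40
```

```text
time_s: 11.65
position: [0.5595, -0.1468, 0.0253]
orientation: [0.0, 0.766, 0.643, 0.0]
ft_force: [-0.3, -0.5, -0.1]
width: 0.0847
finger_force: 0.0
time_s: 12.4
position: [0.5598, -0.1466, 0.0263]
orientation: [0.001, 0.766, 0.643, 0.0]
ft_force: [-1.5, -1.0, 6.9]
width: 0.0491
finger_force: 43.4
```

```bash
python3 -m pendant '[[40,[0,0,-0.02],[0,0,0]],[40,[0,0,-0.06],[0,0,0]],[40,[0,0,-0.14],[0,0,0]],[40,[0,0,-0.24],[0,0,0]],[40,[0,0,-0.36],[0,0,0]],[40,[0,0,-0.36],[0,0,0]],[40,[0,0,-0.36],[0,0,0]]]' 50
python3 - <<'E'
from h import *
t=manip.grab_frame('top');w=manip.grab_frame('wrist');s=manip.grab_frame('scene')
b=box('top','tray',.032);print(b[:2])
for c in('top','scene'):
  for n in('tray_free','tray','door_stopper'): print(c,n,[(np.round(d['xyz'],4).tolist(),round(d['conf'],2)) for d in manip.place_of(n,c)][:1])
go((.559,.115,.116))
u,v=proj('scene',(.55,-.15,.1)).astype(int)
cv2.imwrite('pics/g.png',np.vstack([w[:,:,::-1],cv2.resize(s[v-35:v+35,u-85:u+85,::-1],(512,211),interpolation=2)]))
E
```

```text
time_s: 12.98
position: [0.5601, -0.1466, 0.1171]
orientation: [0.002, 0.766, 0.643, 0.001]
ft_force: [-0.1, 0.1, -2.5]
width: 0.0489
finger_force: 53.0
(((558.7598266601562, 174.2490234375), (244.66781616210938, 307.5404357910156), 4.651714324951172), 0.95)
top tray_free [([0.5593, 0.116, 0.0067], 0.76)]
top tray [([0.5575, 0.1807, 0.0038], 0.59)]
top door_stopper [([0.547, 0.226, 0.0027], 0.89)]
scene tray_free [([0.5608, 0.1179, 0.0011], 0.78)]
scene tray [([0.5562, 0.1748, -0.003], 0.61)]
scene door_stopper [([0.5438, 0.2254, 0.0006], 0.95)]
shift share [ 1.0293 -0.1803 -0.0064] pos [ 0.5587 -0.1462  0.1143] toolx,y deg [80.01 -9.99] tilt [-0.0008  0.0003] F [-0.38  0.61 -1.6 ] t 13.4833 w 0.0488
```

View pics/g.png

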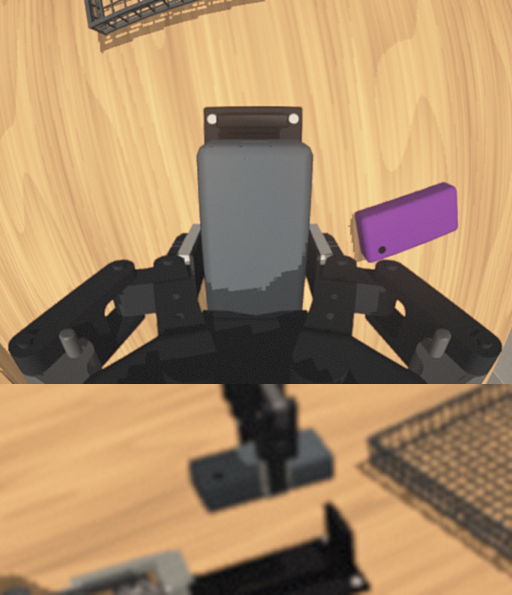

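The bank is held level and clear of the cradle (wrist (255,225), scene crop (262,470)), and the door stopper and tray match the first look. Next I carry it over the empty part.

```bash
python3 -m pendant '[[40,[0.1,-0.018,0],[0,0,-0.03]],[40,[0.22,-0.04,0],[0,0,-0.06]],[40,[0.36,-0.063,0],[0,0,-0.09]],[40,[0.5,-0.088,0],[0,0,-0.12]],[40,[0.64,-0.112,0],[0,0,-0.16]],[40,[0.78,-0.137,0],[0,0,-0.16]],[40,[0.9,-0.158,0],[0,0,-0.16]],[40,[0.97,-0.17,0],[0,0,-0.16]],[40,[1,-0.175,0],[0,0,-0.16]],[40,[1,-0.175,0],[0,0,-0.16]],[40,[1,-0.175,0],[0,0,-0.16]]]'
python3 - <<'E'
from h import *
go((.560,.115,.0083))
E
```

```text
time_s: 14.4
position: [0.5593, 0.1062, 0.1145]
orientation: [0.0, 0.68, 0.733, -0.001]
ft_force: [-1.4, -0.8, -1.7]
width: 0.0494
finger_force: 52.9
shift share [0.0355 0.0056 0.4248] pos [0.5593 0.1062 0.1145] toolx,y deg [94.36  4.36] tilt [-0.0005 -0.0013] F [-1.42 -0.79 -1.67] t 14.4 w 0.0494
```

```bash
python3 -m pendant '[[40,[0.03,0.005,0.08],[0,0,0]],[40,[0.03,0.005,0.2],[0,0,0]],[40,[0.03,0.005,0.3],[0,0,0]],[40,[0.03,0.005,0.37],[0,0,0]],[40,[0.03,0.005,0.4],[0,0,0]],[40,[0.03,0.005,0.4],[0,0,0]],[40,[0.03,0.005,0.4],[0,0,0]]]' | egrep 'pos|ft'
python3 -m pendant '[[40,[0,0,0.006],[0,0,0]],[40,[0,0,0.012],[0,0,0]],[40,[0,0,0.016],[0,0,0]],[40,[0,0,0.016],[0,0,0]],[40,[0,0,0.016],[0,0,0]]]' | egrep 'pos|ft'
```

```text
position: [0.5606, 0.1137, 0.0151]
ft_force: [0.7, -0.7, -1.4]
position: [0.5602, 0.115, 0.0112]
ft_force: [0.2, 0.2, -1.5]
```

```bash
python3 -m pendant '[[40,[0,0,0.004],[0,0,0]],[40,[0,0,0.004],[0,0,0]],[40,[0,0,0.004],[0,0,0]]]' | egrep 'pos|ft'
```

```text
position: [0.5599, 0.115, 0.0098]
ft_force: [-0.6, 0.0, -1.7]
```

```bash
python3 -m pendant '[[40,[0,0,0.004],[0,0,0]],[40,[0,0,0.004],[0,0,0]],[40,[0,0,0.004],[0,0,0]]]' | egrep 'pos|ft'
```

```text
position: [0.5599, 0.115, 0.0087]
ft_force: [1.1, 0.2, -2.8]
```

```bash
python3 -m pendant '[[40,[0,0,0.004],[0,0,0]],[40,[0,0,0.004],[0,0,0]],[40,[0,0,0.004],[0,0,0]]]' | egrep 'pos|ft'
```

```text
position: [0.5599, 0.115, 0.0077]
ft_force: [0.1, 0.4, -1.8]
```

```bash
python3 -m pendant '[[40,[0,0,0.004],[0,0,0]],[40,[0,0,0.004],[0,0,0]],[40,[0,0,0.004],[0,0,0]]]' | egrep 'pos|ft'
```

```text
position: [0.5599, 0.115, 0.0067]
ft_force: [-0.3, 0.1, -2.3]
```

```bash
python3 -m pendant '[[40,[0,0,0.004],[0,0,0]],[40,[0,0,0.004],[0,0,0]],[40,[0,0,0.004],[0,0,0]]]' | egrep 'pos|ft'
```

```text
position: [0.5601, 0.115, 0.0064]
ft_force: [-2.4, -1.1, 5.7]
```

Contact came at TCP z 6.4 mm, as predicted, and the force flipped from -2 to +5.7 N. Next I open and retreat straight up.

```bash
python3 -m pendant '[[55,[0,0,0],[0,0,0]],[60,[0,0,0],[0,0,0]],[70,[0,0,0],[0,0,0]],[78,[0,0,0],[0,0,0]],[78,[0,0,0],[0,0,0]],[78,[0,0,0],[0,0,0]],[78,[0,0,-0.05],[0,0,0]],[78,[0,0,-0.15],[0,0,0]],[78,[0,0,-0.3],[0,0,0]],[78,[0,0,-0.45],[0,0,0]],[78,[0,0,-0.6],[0,0,0]],[78,[0,0,-0.6],[0,0,0]],[78,[0,0,-0.6],[0,0,0]]]'
python3 - <<'E'
from h import *
w=manip.grab_frame('wrist');s=manip.grab_frame('scene');manip.grab_frame('top')
for n in('bank_center','door_stopper','jaw_lip'): 
  for c in ('wrist','scene','top'): print(n,c,[(np.round(d['xyz'],4).tolist(),round(d['conf'],2)) for d in manip.place_of(n,c)][:2])
u,v=proj('scene',(.55,.12,.02)).astype(int)
cv2.imwrite('pics/i.png',np.vstack([w[:,:,::-1],cv2.resize(s[v-40:v+40,u-97:u+97,::-1],(512,211),interpolation=2)]))
E
```

```text
time_s: 17.73
position: [0.5616, 0.1156, 0.1593]
orientation: [0.002, 0.679, 0.734, 0.002]
ft_force: [-0.2, -0.5, -0.6]
width: 0.0778
finger_force: 0.0
bank_center wrist [([0.5572, 0.1173, 0.0151], 0.68)]
bank_center scene [([0.5625, 0.1094, 0.0176], 0.93), ([0.7024, -0.2067, 0.0114], 0.87)]
bank_center top [([0.7036, -0.206, 0.014], 0.89), ([0.5643, 0.1088, 0.0134], 0.78)]
door_stopper wrist [([0.5521, 0.2235, 0.0059], 0.89), ([0.5529, 0.1704, -0.0008], 0.28)]
door_stopper scene [([0.5437, 0.2248, -0.0007], 0.61)]
door_stopper top []
jaw_lip wrist [([0.5496, 0.2599, 0.0025], 0.58)]
jaw_lip scene [([0.5424, -0.2166, 0.0517], 0.91)]
jaw_lip top [([0.5464, -0.218, 0.0565], 0.59)]
```

View pics/i.png

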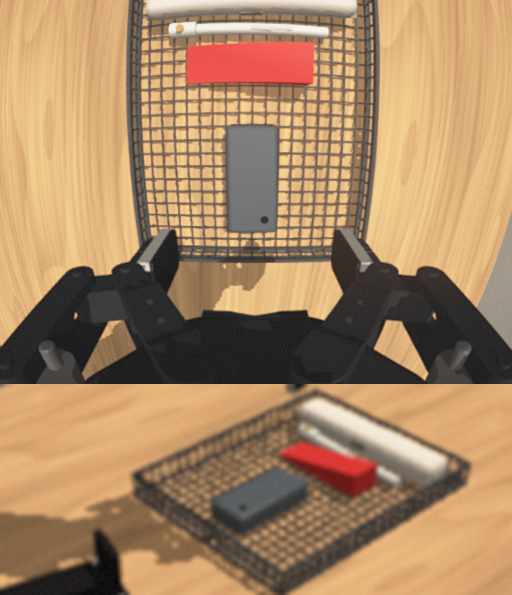

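The slate bank lies flat on the tray floor (wrist (252,178), centre z about 15 mm) and is clear of the undisturbed door stopper, gauge and case. The gripper is free.

```bash
python3 -c "
from workcell import manip
print(manip.close_job())"
```

```text
the job is handed in; nothing more can be done
None
```

I pressed the pawl gently (about 10 N at most in the readings) and held it until the jaw had backed off fully, then lifted the power bank out, set it flat in the empty part of the tray without shifting anything there, and handed the job in at about 18 s.

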